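Load the centrifuge bucket with the capped bottles

ROBOT

A 7-joint arm with a two-finger parallel gripper is mounted at the origin on the work surface. World frame = base frame: x ahead of the robot, y to its left, z up, the work surface at z = 0. Lengths are in m, angles in degrees, forces in N, time in s.
With the tool pointing down it reaches from about 0.425 to 0.875 m from the base axis. Payload 8.4 kg.
Tool frame: the origin (TCP) lies at the very end of the fingers, on their centre line; the grasp point (between the pads) lies 19 mm behind it; z points along the fingers, y is the direction in which the jaws open and shut (so a half turn about z gives the same grasp; the last joint's range is limited). The gripper opens to 85 mm and grips with 20 to 120 N. Pads are 22 mm wide; open, the fingers measure 114 mm over their backs; the gripper's body (76 mm by 85 mm) begins 54 mm behind the grasp point. The pads swing forward as they close: fully open they stand 13 mm farther back than shut.
Start: joints at [-78.449, 19.091, 2.286, 83.961, -0.768, 76.965, -3.352], TCP at [0.193, 0.621, 0.231] pointing down, gripper open.
Joint ranges: [-147.57, 147.57], [-21.85, 119.76], [-74.77, 79.35], [14.55, 137.4], [-85.83, 265.84], [4.83, 119.75], [-152.11, 152.11]. Speed limits (degrees/s): [127.2, 127.2, 159.86, 159.86, 180, 180, 180].

INTERFACE

Orientations are given as a 3x3 rotation matrix whose columns are the frame's x, y, z axes.
In Python, from workcell import reach, move_linear, goto_joints, grip, sleep, solve_ik, get_obs, snapshot, MotionError, job_done, cut_out gives the robot as it stands. The module is installed in compiled form; this text tells all that it offers. Calls block until the motion is done:
- reach(position, orientation): joint-space move of the TCP to a pose.
- move_linear(position, feed=0.15, frame=None, stop_force=None): straight line of the TCP; frame=None keeps the orientation; feed is the mean speed in m/s. With stop_force (N) it stops when the force on the tool has changed by that much, and returns True; else False.
- goto_joints(angles): joint-space move.
- grip(opening, grasp_force=None): finger opening in m; grasp_force is the grip in N (None keeps the last); returns when the fingers have stopped.
- sleep(seconds).
- solve_ik(position, orientation): joint angles nearest the present ones, or None.
- get_obs(): the state.
- snapshot(name): name is "scene" or "top"; returns a dict with "frame" (384x512x3 uint8, red, green, blue), "camera_matrix" (3x3 intrinsics, pixels), "world_from_camera" (4x4, takes a point from camera to world coordinates). Camera axes: x right, y up, looking along -z (the intrinsics and any distortion apply to the point x, -y, -z); pixel columns grow to the right and rows downward; lengths in m; the calibration is good to about 2 mm. A picture is of the moment at which its call begins. There is no depth.
A pose or a line that the arm cannot do raises MotionError and nothing moves.
- job_done(): hands the job in, once; it reports no verdict.
Trained networks look in a picture, given as the dict that the camera call returned (one of the last four; its "shot" number tells which), for a name from the list of things; names that differ only in an ending like _2 or _b are one class to them, and where a whole thing is asked for, a point or a joint stands for the part that bears it (a point fixed in the world has none). Each returns a list of dicts, best first, with "score" (0 to 1); they miss things now and then, are a little off and sometimes report something else, mostly with a low value. They report only what shows in the picture. A call takes as long as a camera call.
- cut_out(picture, target): "region" (384x512 bool, what is visible of it) and "rect" ([left, top, right, bottom] in pixels, round what is visible of it).
The state is a dict: "time_s": time; "qpos": joint angles; "qd": joint speeds; "effort": joint torques, N m; "ee_pos": TCP position; "eef_rot": TCP orientation; "wrist_force": force on the tool from outside, world axes, zero at the start; "wrist_torque": the same for the moment, N m; "gripper_width": finger opening in m.
Only numpy, scipy, OpenCV 4.12 (cv2) and the standard library are available. Lean on these libraries where they do the work, as an engineer would, in place of code of your own. Each camera call takes 0.05 s, during which the arm holds its last target. There are 200 camera calls.

TASK

Gather the four bottles with plain screw caps, two tall and two short, into the bores of the centrifuge bucket, one bottle to a bore and set right down on the bore's floor, the two tall ones diagonally opposite each other and so the two short ones, so that the bucket hangs balanced. Leave the two open bottles, the bottle with the dropping spout and the beaker standing where they are, and lower the bottles in rather than dropping them.

Things in the scene. Friction and masses are not known exactly. Their poses are not given: they have to be found in the camera images.
- bucket: fixed square centrifuge bucket, 146 x 146 mm, 95 mm high, left or right of the bottles, yaw within 0.4; lugs stand out 14 mm at the middle of its +x and -x sides. Origin: centre of its underside; z up, x and y along its sides. Dark insert with four empty round bores 58 mm across, centred at x = +/-35, y = +/-35 mm, mouths at z = 95 mm, flat floors at z = 45 mm (50 mm deep).
- tall_a_mid (a point): tall capped sample bottle, one of an identical pair: straight round pale plastic body 50 mm across, flat-topped ribbed white screw cap 52 mm across and 20 mm high; 116 mm high in all, standing on the bench, 0.11 to 0.26 kg. The point is at its centre, half-way up (58 mm above its foot); z up along its axis. The lower rim is rounded by about 5 mm; it can be lifted by the cap.
- tall_b_mid (a point): tall capped sample bottle, one of an identical pair: straight round pale plastic body 50 mm across, flat-topped ribbed white screw cap 52 mm across and 20 mm high; 116 mm high in all, standing on the bench, 0.11 to 0.26 kg. The point is at its centre, half-way up (58 mm above its foot); z up along its axis. The lower rim is rounded by about 5 mm; it can be lifted by the cap.
- short_a_mid (a point): short capped sample bottle, one of an identical pair: straight round pale plastic body 50 mm across, flat-topped ribbed white screw cap 52 mm across and 20 mm high; 92 mm high in all, standing on the bench, 0.11 to 0.26 kg. The point is at its centre, half-way up (46 mm above its foot); z up along its axis. The lower rim is rounded by about 5 mm; it can be lifted by the cap.
- short_b_mid (a point): short capped sample bottle, one of an identical pair: straight round pale plastic body 50 mm across, flat-topped ribbed white screw cap 52 mm across and 20 mm high; 92 mm high in all, standing on the bench, 0.11 to 0.26 kg. The point is at its centre, half-way up (46 mm above its foot); z up along its axis. The lower rim is rounded by about 5 mm; it can be lifted by the cap.
- open_tall_mid (a point): tall bottle of the same 50 mm body with its cap off: an open, narrower threaded mouth 43 mm across on top; 112 mm high. The point is at its centre, half-way up; z up.
- open_short_mid (a point): short bottle of the same 50 mm body with its cap off: an open, narrower threaded mouth 43 mm across on top; 88 mm high. The point is at its centre, half-way up; z up.
- spout_mid (a point): short bottle of the same 50 mm body and white cap, but with a pointed dropping spout 40 mm high on the middle of the cap: 92 mm to the top of the cap, 132 mm to the tip. The point is on its axis 46 mm above the foot; z up.
- beaker_mid (a point): small empty glass beaker, 44 mm across, 60 mm high, among the bottles. The point is at its centre, half-way up; z up.
- tube_rack: grey rack of capped test tubes, fixed to the bench, on the other side of the bottles from the bucket: 90 mm along its x, 150 mm along its y, 115 mm high with the tubes. Origin: centre of its underside, z up. Nothing is to be done with it; it is only in the way.

How it is judged (in metres and radians):
At the end, for the whole second after the job is handed in: Each capped bottle is at rest, upright (0.15 rad), in a bore, its foot within 6 mm of the floor; tall ones on one diagonal, short ones on the other (axes over 85 mm apart); open bottles, spouted bottle and beaker within 20 mm of their start and upright (0.3 rad) (x of tall_a_mid in the frame of bucket between -0.045 and 0.045 m and y of tall_a_mid in the frame of bucket between -0.045 and 0.045 m and z of each of tall_a_mid, tall_b_mid in the frame of bucket below 0.109 m and angle between each of tall_a_mid, tall_b_mid, short_a_mid, short_b_mid's own z axis and vertical below 0.15 rad and linear speed of each of tall_a, tall_b, short_a, short_b below 0.02 m/s and x of tall_b_mid in the frame of bucket between -0.045 and 0.045 m and y of tall_b_mid in the frame of bucket between -0.045 and 0.045 m and x of short_a_mid in the frame of bucket between -0.045 and 0.045 m and y of short_a_mid in the frame of bucket between -0.045 and 0.045 m and z of each of short_a_mid, short_b_mid in the frame of bucket below 0.097 m and x of short_b_mid in the frame of bucket between -0.045 and 0.045 m and y of short_b_mid in the frame of bucket between -0.045 and 0.045 m and horizontal distance between tall_a_mid and tall_b_mid above 0.085 m and horizontal distance between short_a_mid and short_b_mid above 0.085 m and not (distance of open_tall_mid from where it was at the start of the episode above 0.02 m or angle between open_tall_mid's own z axis and vertical above 0.3 rad) and not (distance of open_short_mid from where it was at the start of the episode above 0.02 m or angle between open_short_mid's own z axis and vertical above 0.3 rad) and not (distance of spout_mid from where it was at the start of the episode above 0.02 m or angle between spout_mid's own z axis and vertical above 0.3 rad) and not (distance of beaker_mid from where it was at the start of the episode above 0.02 m or angle between beaker_mid's own z axis and vertical above 0.3 rad)); the robot touches nothing.
It fails at once if an open bottle, the spouted bottle or the beaker is shifted more than 20 mm or tipped more than 0.3 rad ((distance of open_tall_mid from where it was at the start of the episode above 0.02 m or angle between open_tall_mid's own z axis and vertical above 0.3 rad) or (distance of open_short_mid from where it was at the start of the episode above 0.02 m or angle between open_short_mid's own z axis and vertical above 0.3 rad) or (distance of spout_mid from where it was at the start of the episode above 0.02 m or angle between spout_mid's own z axis and vertical above 0.3 rad) or (distance of beaker_mid from where it was at the start of the episode above 0.02 m or angle between beaker_mid's own z axis and vertical above 0.3 rad)).
It fails at once if a capped bottle is dropped: it moves faster than 0.7 m/s (a free fall of 25 mm) while no finger touches it ((linear speed of tall_a above 0.7 m/s and contact force between the fingers and tall_a below 0.02 N) or (linear speed of tall_b above 0.7 m/s and contact force between the fingers and tall_b below 0.02 N) or (linear speed of short_a above 0.7 m/s and contact force between the fingers and short_a below 0.02 N) or (linear speed of short_b above 0.7 m/s and contact force between the fingers and short_b below 0.02 N)).
It also fails if it takes over 115 s, if anything falls off the work surface, if the arm or the gripper's body presses on something with over 40 N, if the wrist force passes 120 N, or if a joint passes its speed limit or range.

## Working session

There is one attempt and no reset: what is moved stays moved. The work goes in short steps, each a Python script; the robot and the scene stay as the last script left them, time stands still between calls to the robot, and variables do not carry over. Pictures are saved under pics/ and viewed, about 12 in all and at most 16, crops included, and the job is handed in when it is done.

```bash
mkdir -p pics; python3 - <<'E'
from workcell import *
import cv2,numpy as np
for n in ["scene","top"]:
    s=snapshot(n); cv2.imwrite(f"pics/{n}0.png",cv2.resize(s["frame"][:,:,::-1],(800,600),interpolation=cv2.INTER_CUBIC))
    print(n,s["camera_matrix"].tolist(),np.round(s["world_from_camera"],4).tolist(),[k for k in s])
    for t in ["bucket","tall_a_mid","short_a_mid","open_tall_mid","open_short_mid","spout_mid","beaker_mid","tube_rack"]:
        print(t,[(round(d["score"],2),np.round(d["rect"]).tolist(),int(d["region"].sum())) for d in cut_out(s,t)])
print(get_obs()["time_s"])
E
```

```text
scene [[433.84570081624054, 0.0, 251.67539275989165], [0.0, 433.84570081624054, 185.25862170676078], [0.0, 0.0, 1.0]] [[0.3072, -0.7731, 0.5549, 1.0957], [0.9516, 0.2581, -0.1671, -0.1502], [-0.014, 0.5793, 0.815, 0.83], [0.0, 0.0, 0.0, 1.0]] ['frame', 'camera_matrix', 'world_from_camera', 'shot']
bucket [(0.69, [45.0, 153.0, 137.0, 232.0], 6006)]
tall_a_mid [(0.77, [217.0, 116.0, 243.0, 166.0], 930)]
short_a_mid [(0.82, [192.0, 180.0, 218.0, 222.0], 873)]
open_tall_mid [(0.73, [289.0, 188.0, 315.0, 232.0], 968)]
open_short_mid [(0.7, [180.0, 148.0, 203.0, 185.0], 755)]
spout_mid [(0.81, [238.0, 204.0, 263.0, 246.0], 917)]
beaker_mid [(0.55, [198.0, 233.0, 224.0, 262.0], 595)]
tube_rack [(0.7, [323.0, 113.0, 399.0, 181.0], 3651)]
top [[390.9893269426386, 0.0, 255.42945369727047], [0.0, 390.9893269426386, 189.57339878366352], [0.0, 0.0, 1.0]] [[-0.1014, 0.9742, -0.2018, 0.3525], [-0.9948, -0.0994, 0.0198, 0.0081], [-0.0008, 0.2027, 0.9792, 1.0789], [0.0, 0.0, 0.0, 1.0]] ['frame', 'camera_matrix', 'world_from_camera', 'shot']
bucket [(0.74, [342.0, 178.0, 411.0, 245.0], 3948), (0.33, [207.0, 220.0, 228.0, 241.0], 393)]
tall_a_mid [(0.76, [245.0, 224.0, 267.0, 247.0], 358)]
short_a_mid [(0.63, [272.0, 173.0, 297.0, 196.0], 399)]
open_tall_mid [(0.69, [205.0, 143.0, 227.0, 170.0], 433), (0.67, [275.0, 172.0, 295.0, 194.0], 405)]
open_short_mid [(0.73, [274.0, 173.0, 293.0, 197.0], 438), (0.65, [282.0, 214.0, 302.0, 232.0], 341)]
spout_mid [(0.71, [247.0, 144.0, 264.0, 167.0], 423)]
beaker_mid [(0.69, [280.0, 143.0, 300.0, 162.0], 289)]
tube_rack [(0.8, [110.0, 193.0, 175.0, 234.0], 2280)]
0.9
```

View pics/scene0.png

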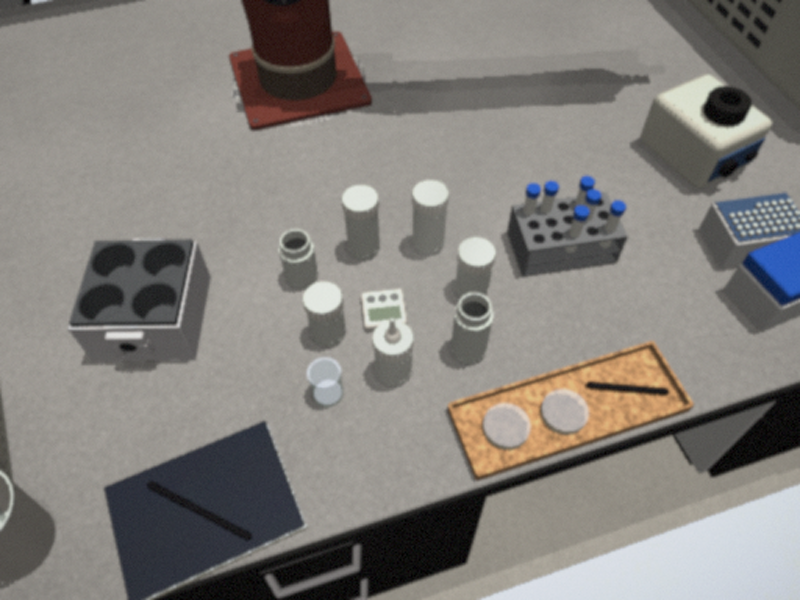

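View pics/top0.png

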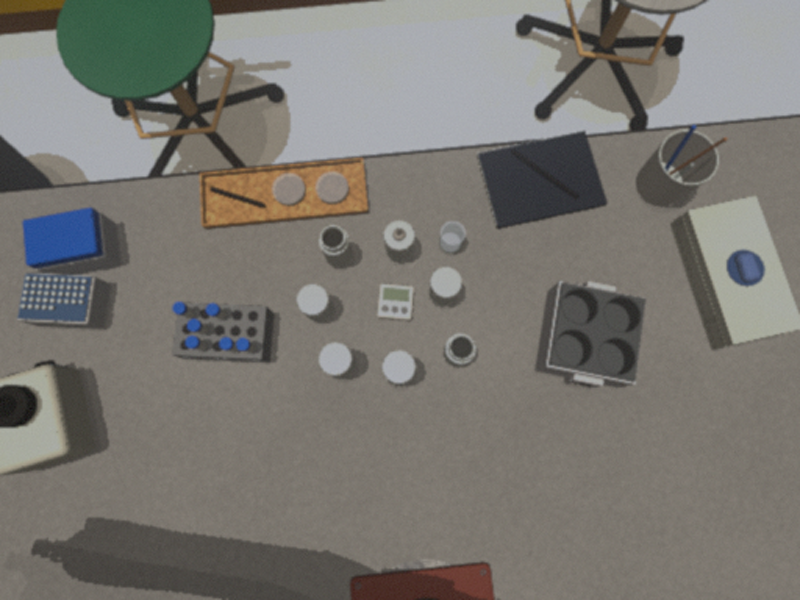

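The top view shows plain caps at about (335,359), (399,367), (313,300) and (446,283), open bottles at (333,240) and (461,349), the spout at (399,236), the beaker at (452,236) and the bucket centre at (596,333). I'll measure these now.

```bash
cat > h.py <<'E'
from workcell import *
import numpy as np, cv2
from scipy.optimize import minimize
def proj(s,P):
    M=np.linalg.inv(s["world_from_camera"]); P=np.atleast_2d(P)
    c=P@M[:3,:3].T+M[:3,3]; K=s["camera_matrix"]
    return np.c_[K[0,0]*c[:,0]/-c[:,2]+K[0,2], K[1,1]*-c[:,1]/-c[:,2]+K[1,2]]
def ray(s,uv,z):
    K=s["camera_matrix"];W=s["world_from_camera"]
    d=W[:3,:3]@np.array([(uv[0]-K[0,2])/K[0,0],-(uv[1]-K[1,2])/K[1,1],-1]); o=W[:3,3]
    return o+d*(z-o[2])/d[2]
def circ(c,r,z,n=40):
    a=np.linspace(0,2*np.pi,n,endpoint=False); return np.c_[c[0]+r*np.cos(a),c[1]+r*np.sin(a),np.full(n,z)]
def b2w(b,p):
    c,s=np.cos(b[2]),np.sin(b[2]); p=np.atleast_2d(p); return np.c_[b[0]+c*p[:,0]-s*p[:,1],b[1]+s*p[:,0]+c*p[:,1]]
E
cat > m.py <<'E'
from h import *
S={n:snapshot(n) for n in["top","scene"]}
# caps: bright blob in the top view, matched against projected cap-top disc
def cap(s,guess,z,r=.026):
    g=cv2.GaussianBlur(cv2.cvtColor(s["frame"],cv2.COLOR_RGB2GRAY),(0,0),.7).astype(float)
    u,v=proj(s,[[*guess,z]])[0].astype(int); w=g[v-20:v+21,u-20:u+21]
    t=(np.percentile(w,97)+np.median(w))/2
    n,l,st,ce=cv2.connectedComponentsWithStats((w>t).astype(np.uint8))
    k=min(range(1,n),key=lambda k:np.hypot(*(ce[k]-20))-st[k,4]*.1)
    return ray(s,ce[k]+[u-20,v-20],z),st[k]
caps={"tallA":((335,359),.116),"tallB":((399,367),.116),"shortA":((313,300),.092),"shortB":((446,283),.092)}
for n,(uv,z) in caps.items():
    g=ray(S["top"],np.array(uv)/1.5625,z)[:2]
    a,sa=cap(S["top"],g,z); b,sb=cap(S["scene"],a[:2],z)
    print(n,np.round(a,4),sa.tolist(),"scene",np.round(b,4),sb.tolist(),"r",round(float(np.hypot(*a[:2])),3))
for n,uv,z in[("openT",(333,238),.112),("openS",(461,348),.088),("spoutcap",(399,236),.092),("beakertop",(452,230),.06),("rackC",(222,332),.06)]: print(n,np.round(ray(S["top"],np.array(uv)/1.5625,z),3))
box=np.array([[x,y] for x in(-.073,.073) for y in(-.073,.073)])
lug=np.array([[x,y] for x in(-.087,.087) for y in(-.014,.014)])
masks={n:cut_out(S[n],"bucket")[0]["region"] for n in S}
def iou(b,names=S):
    t=0
    for n in names:
        m=np.zeros((384*4,512*4),np.uint8)
        w=b2w(b,box);P=np.vstack([np.c_[w,np.zeros(4)],np.c_[w,np.full(4,.095)]])
        h=cv2.convexHull(proj(S[n],P).astype(np.float32)); cv2.fillConvexPoly(m,np.round((h+.5)*4).astype(int),1)
        M=cv2.resize(masks[n].astype(np.uint8),(2048,1536),interpolation=cv2.INTER_NEAREST)
        t-=(m&M).sum()/(m|M).sum()
    return t/len(names)
g=ray(S["top"],np.array((596,333))/1.5625,.095)
for names in(["top"],["scene"],["top","scene"]):
    r=min((minimize(iou,[g[0],g[1],y],args=(names,),method="Nelder-Mead",options=dict(initial_simplex=np.array([[g[0],g[1],y]]*4)+np.vstack([[0]*3,np.diag([.01,.01,.1])]))) for y in(-.2,0.,.2)),key=lambda r:r.fun)
    print(names,np.round(r.x,4),r.fun)
b=r.x
rows=[]
for n in S:
    im=cv2.resize(S[n]["frame"][:,:,::-1],None,fx=4,fy=4,interpolation=cv2.INTER_CUBIC)
    for x in(-.035,.035):
        for y in(-.035,.035):
            c=b2w(b,[x,y])[0]; cv2.polylines(im,[np.round((proj(S[n],circ(c,.029,.095))+.5)*4).astype(int)],True,(0,255,255),1)
    w=b2w(b,box[[0,1,3,2]]); cv2.polylines(im,[np.round((proj(S[n],np.c_[w,np.full(4,.095)])+.5)*4).astype(int)],True,(0,255,0),1)
    u=(proj(S[n],[[b[0],b[1],.07]])[0]*4).astype(int); rows.append(im[u[1]-200:u[1]+200,max(u[0]-200,0):][:,:400])
cv2.imwrite("pics/bk.png",np.hstack(rows))
E
python3 m.py
```

```text
tallA [0.4626 0.101  0.116 ] [10, 10, 20, 21, 323] scene [0.4619 0.099  0.116 ] [9, 13, 23, 16, 286] r 0.474
tallB [0.4399 0.0018 0.116 ] [10, 10, 20, 21, 323] scene [4.393e-01 2.000e-04 1.160e-01] [9, 12, 23, 17, 293] r 0.44
shortA [0.5667 0.1325 0.092 ] [10, 11, 19, 19, 288] scene [0.5668 0.1312 0.092 ] [9, 12, 23, 18, 327] r 0.582
shortB [ 0.5739 -0.0909  0.092 ] [11, 10, 19, 19, 282] scene [ 0.5737 -0.0924  0.092 ] [8, 11, 24, 20, 371] r 0.581
openT [0.66  0.087 0.112]
openS [ 0.461 -0.103  0.088]
spoutcap [ 0.659 -0.022  0.092]
beakertop [ 0.67  -0.116  0.06 ]
rackC [0.531 0.29  0.06 ]
['top'] [ 0.4659 -0.3251 -0.3115] -0.9483071156445865
['scene'] [ 0.4674 -0.3278 -0.281 ] -0.9588504633154996
['top', 'scene'] [ 0.4672 -0.3273 -0.2949] -0.9499127623845085
```

View pics/bk.png

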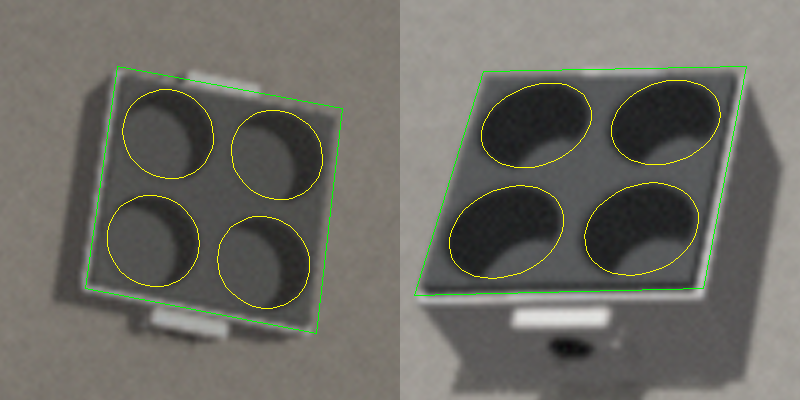

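The bore overlays fit well in both views, and the two views agree on the cap positions to about 2 mm. I'll average them, keep the jaws along a bucket diagonal throughout, and start with tall A.

```bash
cat > go.py <<'E'
from h import *
B=np.array([.467,-.3265,-.295]); H=.275
C={"tallA":(.4622,.100,.116),"tallB":(.4396,.001,.116),"shortA":(.5667,.1318,.092),"shortB":(.5738,-.0916,.092)}
BORE={"tallA":(.035,.035),"tallB":(-.035,-.035),"shortA":(.035,-.035),"shortB":(-.035,.035)}
def rot(t): return np.array([[-np.sin(t),np.cos(t),0],[np.cos(t),np.sin(t),0],[0,0,-1.]])
T=None
for k in(1,-1,3,-3):
    t=B[2]+k*np.pi/4; q=[solve_ik([*b2w(B,BORE[n])[0],.27],rot(t)) for n in C]+[solve_ik([*C[n][:2],z],rot(t)) for n in C for z in(H,.06)]
    if all(x is not None for x in q):
        m=max(abs(x[6]) for x in q)
        if T is None or m<T[1]: T=(t,m)
R=rot(T[0])
def lin(p,f,**k):
    try: return move_linear(list(p),feed=f,**k)
    except MotionError as e: print("lin failed",e); reach(list(p),R)
def pick(n):
    x,y,h=C[n]; g=h-.032
    grip(.072); reach([x,y,max(H,.275)],R); lin([x,y,g+.05],.25); lin([x,y,g],.08)
    grip(.04,45); w=get_obs()["gripper_width"]; lin([x,y,H],.2); o=get_obs()
    print(n,"width",round(w,4),round(o["gripper_width"],4),"F",np.round(o["wrist_force"],2),"t",o["time_s"]); return o["gripper_width"]>.045
def place(n):
    h=C[n][2]; g=h-.032; p=b2w(B,BORE[n])[0]
    lin([*p,H],.25); lin([*p,.11+g],.2); sleep(.1)
    hit=lin([*p,.0425+g],.05,stop_force=8); o=get_obs()
    foot=o["ee_pos"][2]-g; print(n,"hit",hit,"foot z",round(float(foot),4),"F",np.round(o["wrist_force"],2))
    return foot
def release(n):
    p=b2w(B,BORE[n])[0]
    grip(.068); lin([*p,get_obs()["ee_pos"][2]+.06],.12); lin([*p,H],.25); print("t",get_obs()["time_s"])
def do(n):
    if not pick(n): print("NO GRASP"); return False
    if place(n)>.052: print("HIGH, holding"); return False
    release(n); return True
E
python3 - <<'E'
from go import *
print(T)
do("tallA")
for n in["top","scene"]: cv2.imwrite(f"pics/{n}1.png",cv2.resize(snapshot(n)["frame"][:,:,::-1],(640,480)))
E
```

```text
(np.float64(0.4903981633974483), np.float64(71.62361633758402))
tallA width 0.0508 0.0508 F [-0.08  0.68 -3.52] t 6.4167
tallA hit True foot z 0.0459 F [-0.65  1.41  5.7 ]
t 11.4833
```

View pics/scene1.png

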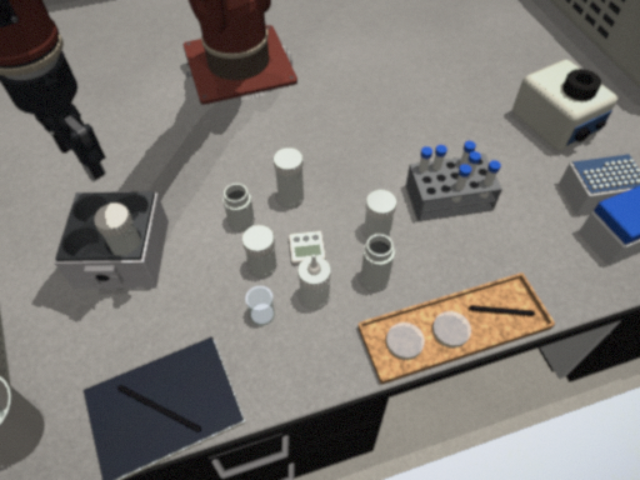

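Tall A stands in the front bore, cap at about (115,215) in this view, and its foot reading was 45.9 mm. I'll check for lean with the cap position, then go on.

```bash
cat >> h.py <<'E'
def capw(s,guess,z):
    g=cv2.GaussianBlur(cv2.cvtColor(s["frame"],cv2.COLOR_RGB2GRAY),(0,0),.7).astype(float)
    u,v=proj(s,[[*guess,z]])[0].astype(int); w=g[v-14:v+15,u-14:u+15]
    t=(np.percentile(w,97)+np.median(w[[0,-1]]))/2
    n,l,st,ce=cv2.connectedComponentsWithStats((w>t).astype(np.uint8)); k=1+np.argmax(st[1:,4])
    return ray(s,ce[k]+[u-14,v-14],z),st[k]
E
python3 - <<'E'
from go import *
p=b2w(B,BORE["tallA"])[0]
for n in("top","scene"): c,st=capw(snapshot(n),p,.161); print(n,np.round((c[:2]-p)*1000,1),st)
do("tallB")
p=b2w(B,BORE["tallB"])[0]
for n in("top","scene"): c,st=capw(snapshot(n),p,.161); print(n,np.round((c[:2]-p)*1000,1),st)
E
```

```text
top [-0.9  7.5] [  4   6  15  20 225]
scene [1.  4.2] [  7   4  21  21 344]
tallB width 0.0511 0.0505 F [ 0.34  0.36 -1.98] t 16.0083
lin failed the arm cannot follow that straight line within its joint ranges
tallB hit True foot z 0.0458 F [-0.76  0.21  5.88]
t 20.6167
top [-0.9  6.6] [  4   4  17  22 282]
scene [-0.6  5.5] [  9   5  18  19 240]
```

```bash
python3 - <<'E'
from go import *
do("shortB") and do("shortA")
p=get_obs()["ee_pos"]; reach([.45,.1,.3],R)
for n in["top","scene"]: cv2.imwrite(f"pics/{n}2.png",cv2.resize(snapshot(n)["frame"][:,:,::-1],(800,600),interpolation=cv2.INTER_CUBIC))
print(get_obs()["time_s"])
E
```

```text
shortB width 0.0507 0.0508 F [ 0.13 -0.54 -2.01] t 25.2083
shortB hit True foot z 0.0457 F [-1.54  0.59  6.2 ]
t 29.8
shortA width 0.0509 0.0506 F [ 0.24 -0.55 -0.85] t 34.7333
shortA hit True foot z 0.0459 F [-0.56  1.2   6.16]
t 40.425
42.25
```

View pics/scene2.png

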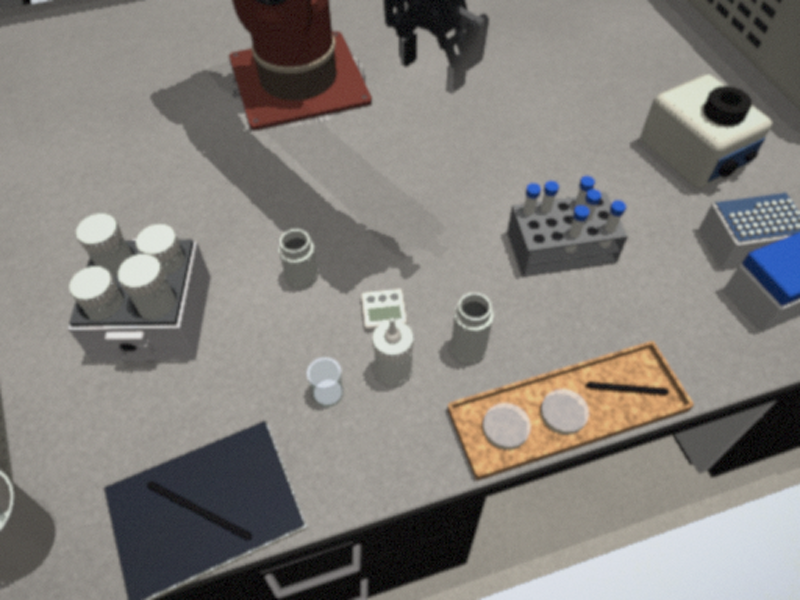

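View pics/top2.png

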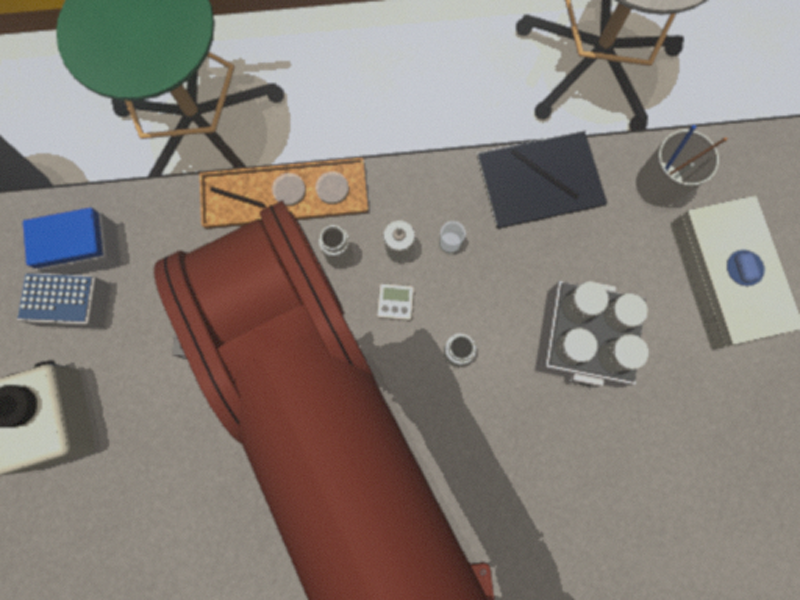

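All four caps stand in the bucket, at about (591,300), (630,310), (580,345) and (629,352) in the top view. The open bottles, spout and beaker are at their starting pixels. I'll run one numeric check and hand in.

```bash
python3 - <<'E'
from go import *
S=[snapshot("top"),snapshot("scene")]; P={}
for k in C:
    z=.045+C[k][2]; p=b2w(B,BORE[k])[0]; r=[capw(s,p,z)[0][:2] for s in S]; P[k]=(r[0]+r[1])/2
    print(k,[np.round((x-p)*1000,1).tolist() for x in r])
print(np.hypot(*(P["tallA"]-P["tallB"])),np.hypot(*(P["shortA"]-P["shortB"])))
for t in["open_tall_mid","open_short_mid","spout_mid","beaker_mid"]: print(t,[np.round(d["rect"]).tolist() for d in cut_out(S[1],t)[:1]])
job_done(); print(get_obs()["time_s"])
E
```

```text
tallA [[0.9, -1.8], [-2.9, 0.6]]
tallB [[-1.3, -1.5], [-0.9, -1.8]]
shortA [[-0.9, -0.1], [-0.6, -2.8]]
shortB [[-1.0, 0.9], [3.0, -3.9]]
0.09962350836446976 0.09814387643951196
open_tall_mid [[290.0, 189.0, 312.0, 233.0]]
open_short_mid [[176.0, 148.0, 204.0, 188.0]]
spout_mid [[239.0, 203.0, 263.0, 247.0]]
beaker_mid [[198.0, 231.0, 221.0, 265.0]]
the job is handed in; nothing more can be done
the job is handed in; nothing more can be done
```

All four capped bottles are in the bucket's bores, the two tall ones on one diagonal and the two short ones on the other. I handed the job in at about 42 s; it reports no verdict.

- **Lowering:** each bottle was lowered until it touched the bore floor, and each foot read 45.7–45.9 mm (floor at 45 mm).
- **Final position:** the caps measured within 5 mm of their bore centres in both cameras. The tall pair is 99.6 mm apart and the short pair 98.1 mm.
- **Left standing:** the two open bottles, the spouted bottle and the beaker showed within a few pixels of their starting places in the scene camera.

Two things did not go cleanly:
- **Tall-bottle check:** caps measured straight after placing each tall bottle read 4–7.5 mm off in y. The arm was still partly in view, and the clear final check did not repeat it.
- **Refused move:** one straight carry of a tall bottle was refused for joint range, so a joint-space move was used instead, without trouble.

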